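# Set the lot code on the bottle-cap coder

## Task

Set the new lot code on the bottle-cap coder: roll the blue wheel by its tab to number 4 and the red wheel to number 2. Leave the yellow wheel at the number it shows.

Things in the scene. Friction and masses are not known exactly. Their poses are not given: they have to be found in the camera images.
- coder: the coder: a low grey bed, 235 x 275 x 20 mm, bolted to the bench, turned a little, origin on the table under the middle wheel's axis. On it three like modules in a row along y, 86 mm apart, colours in any order. 80 to 130 mm beyond the wheels' axis stands a white block with caps, at most 69 mm above the table
- blue_wheel (a joint): the blue wheel's angle, rad, about its module's y. 0 = tab straight up at 3; positive = tab leans to the module's +x, away from the robot. Numbers 1 to 5 lie at -0.768, -0.384, 0, 0.384, 0.768; stops at -0.87 and 0.87. Light friction (0.1 N m, about 1.5 N at the tab), no spring or clicks: it stays where left. Starts from -0.55 to 0.03
- blue_hub (a point): centre of the blue wheel on its axis, 80 mm above the table, fixed to the module (does not turn with the wheel); axes are the module's: x level, away from the robot; y along the row. Each wheel: radius 46 mm, 24 mm wide, standing upright between two fixed white drum-shaped cheeks (radius 44 mm, each 24 mm wide) that bear the numbers as black dice dots between green lines: 1 nearest the robot, 3 on top, 5 farthest
- red_wheel (a joint): the red wheel's angle, rad, about its module's y. 0 = tab straight up at 3; positive = tab leans to the module's +x, away from the robot. Numbers 1 to 5 lie at -0.768, -0.384, 0, 0.384, 0.768; stops at -0.87 and 0.87. Light friction (0.1 N m, about 1.5 N at the tab), no spring or clicks: it stays where left. Starts from -0.03 to 0.55
- red_hub (a point): centre of the red wheel on its axis, 80 mm above the table, fixed to the module (does not turn with the wheel); axes are the module's: x level, away from the robot; y along the row. Each wheel has one tab of its colour, 22 mm wide along y, 10 mm thick, reaching radially to 90 mm from the axis (44 mm clear of the rim)
- yellow_wheel (a joint): the yellow wheel's angle, rad, about its module's y. 0 = tab straight up at 3; positive = tab leans to the module's +x, away from the robot. Numbers 1 to 5 lie at -0.768, -0.384, 0, 0.384, 0.768; stops at -0.87 and 0.87. Light friction (0.1 N m, about 1.5 N at the tab), no spring or clicks: it stays where left. Leave it as it is
- yellow_tab (a point): a point on the yellow wheel's tab, 85 mm from its axis (the tip is at 90 mm), turning with it. On every wheel the tab is the pointer: it shows the number whose dots lie beside its foot. A tab can be pushed from either side by a shut gripper's fingertips moved level, just above the rim

How it is judged (in metres and radians):
At the end, for the whole second after the job is handed in: The blue wheel points to 4 (0.384 rad) and the red wheel to 2 (-0.384 rad), each within 10 degrees (0.175 rad) and at rest; the yellow wheel is where it was (its tab within 18 mm, 12 degrees) (value of joint blue_wheel between 0.209 and 0.559 rad and value of joint red_wheel between -0.559 and -0.209 rad and distance of yellow_tab from where it was at the start of the episode below 0.018 m and velocity of joint blue_wheel between -0.05 and 0.05 rad/s and velocity of joint red_wheel between -0.05 and 0.05 rad/s); the robot touches nothing.
It fails at once if the yellow wheel is turned: its tab moves by more than 18 mm (12 degrees) (distance of yellow_tab from where it was at the start of the episode above 0.018 m).
It also fails if it takes over 50 s, if anything falls off the work surface, if the arm or the gripper's body presses on something with over 40 N, if the wrist force passes 120 N, or if a joint passes its speed limit or range.

## Robot

A 6-joint arm with a two-finger parallel gripper is mounted at the origin on the work surface. World frame = base frame: x ahead of the robot, y to its left, z up, the work surface at z = 0. Lengths are in mm, angles in rad, forces in N, time in s.
With the tool pointing down it reaches from about 250 to 800 mm from the base axis. Payload 3.9 kg.
Tool frame: the origin (TCP) lies at the very end of the fingers, on their centre line; the grasp point (between the pads) lies 19 mm behind it (bot.grip_depth is the distance from the TCP to the grasp point, in mm); z points along the fingers, y is the line along which they close (so a half turn about z gives the same grasp; the last joint's range is limited). The gripper opens to 85 mm and grips with 20 to 120 N. Pads are 22 mm wide; open, the fingers measure 114 mm over their backs; the gripper's body (76 mm by 85 mm) begins 54 mm behind the grasp point. The pads swing forward as they close: fully open they stand 13 mm farther back than shut.
Start: joints at [1.102, 0.26, -0.138, 1.173, 0, 1.571], TCP at [237.198, 468.351, 231.304] pointing down, gripper open.
Joint ranges: [-2.78, 2.78], [-0.83, 1.72], [-1.28, 1.37], [-1.9, 2.12], [-1.57, 1.48], [-3.14, 3.14]. Speed limits (rad/s): [2.57, 2.57, 3.14, 3.14, 3.14, 3.14].

## Interface

Orientations are given as a 3x3 rotation matrix whose columns are the frame's x, y, z axes.
In Python, from workcell import bot, effector, kinematics, monitor, cams, order gives the robot as it stands. Calls block until the motion is done:
- bot.move_pose(position, orientation): joint-space move of the TCP to a pose.
- bot.servo_line(position, orientation=None, velocity=150): straight line of the TCP; orientation=None keeps the orientation; velocity is the mean speed in mm/s.
- bot.move_j(angles): joint-space move.
- effector.grip(opening, strength=None): finger opening in mm; strength is the grip in N (None keeps the last); returns when the fingers have stopped.
- bot.dwell(seconds).
- kinematics.solve_ik(position, orientation): joint angles nearest the present ones, or None.
- monitor.state(): the state.
- cams.read_camera(name): name is "side" or "top" or "wrist"; returns (picture, depth): 480x640x3 uint8, red, green, blue; 480x640 float32, mm along the optical axis (not along the pixel's ray), 0 where there is no reading.
- cams.camera_params(name): a dict with "intrinsics" (3x3 intrinsics, pixels), "xyz" and "attitude" of the camera in the world. Camera axes: x right, y up, looking along -z (the intrinsics and any distortion apply to the point x, -y, -z); pixel columns grow to the right and rows downward; lengths in mm; the calibration is good to about 2 mm. A picture is of the moment at which its call begins: read the wrist's pose just before it. camera_params takes no time and is no camera call; for the wrist camera it gives the pose at the moment of the call.
A pose or a line that the arm cannot do raises bot.MotionError and nothing moves.
- order.finish_job(): hands the job in; it is judged then, once.
The state is a dict: "t": time; "q": joint angles; "joint_vel": joint speeds; "tau": joint torques, N m; "tcp_pos": TCP position; "tcp_rot": TCP orientation; "ft_force": force on the tool from outside, world axes, zero at the start; "wrist_torque": the same for the moment, N m; "width": finger opening in mm; "grip_force": force on a finger pad.
Only numpy, scipy, OpenCV 4.12 (cv2) and the standard library are available. Lean on these libraries where they do the work, as an engineer would, in place of code of your own. Each camera call takes 0.05 s, during which the arm holds its last target. There are 200 camera calls.

## Working session

There is one attempt and no reset: what is moved stays moved. The work goes in short steps, each a Python script; the robot and the scene stay as the last script left them, time stands still between calls to the robot, and variables do not carry over. Pictures are saved under pics/ and viewed, at most 10 in all, crops included, and the job is handed in when it is done.

```bash
ls; mkdir -p pics; python3 - <<'E'
from workcell import *
import cv2,numpy as np
for n in("top","side"):
    p,d=cams.read_camera(n); cv2.imwrite(f"pics/{n}0.png",p[:,:,::-1]); np.savez(f"{n}0.npz",p=p,d=d,**cams.camera_params(n)); print(n,cams.camera_params(n),(d>0).mean())
print(monitor.state())
E
```

```text
pics
top {'intrinsics': array([[502.89770377,   0.        , 314.12282438],
       [  0.        , 502.89770377, 245.46685662],
       [  0.        ,   0.        ,   1.        ]]), 'xyz': array([468.58249246,  38.40544063, 754.76342298]), 'attitude': array([[-0.00615024,  0.9851495 , -0.17158859],
       [-0.99952382, -0.01124484, -0.02873468],
       [-0.03023744,  0.17133016,  0.98474955]])} 0.996025390625
side {'intrinsics': array([[480.75989095,   0.        , 315.41109297],
       [  0.        , 480.75989095, 251.8094027 ],
       [  0.        ,   0.        ,   1.        ]]), 'xyz': array([ 514.13800255, -513.36937698,  471.4325923 ]), 'attitude': array([[ 0.99878612,  0.02090347, -0.04460182],
       [-0.04896009,  0.52061474, -0.85238677],
       [ 0.00540252,  0.85353579,  0.52100621]])} 0.9958821614583333
{'t': 0.1, 'q': array([ 1.10199989e+00,  2.60603107e-01, -1.39227876e-01,  1.17270243e+00,
       -7.12354161e-07,  1.57079024e+00]), 'joint_vel': array([ 2.51077985e-04, -1.10852193e-03,  2.02251229e-03,  5.00938882e-06,
        6.31263595e-04, -3.19189242e-06]), 'tau': array([-3.22603873e-04, -4.06507945e+01,  2.54527384e+01,  1.00875646e-02,
       -6.71878024e-05, -1.89255118e-06]), 'tcp_pos': array([236.92786115, 467.81782557, 230.56072887]), 'tcp_rot': array([[-8.92115467e-01,  4.51806794e-01, -7.84200256e-04],
       [ 4.51807474e-01,  8.92114120e-01, -1.54999419e-03],
       [-7.01784970e-07, -1.73708133e-03, -9.99998491e-01]]), 'ft_force': array([ 0.25862018, -0.49685516,  0.80581788]), 'wrist_torque': array([-0.08950251, -0.03441515,  0.00118677]), 'grip_force': 0.0, 'width': 85.04863583444421}
```

View pics/top0.png

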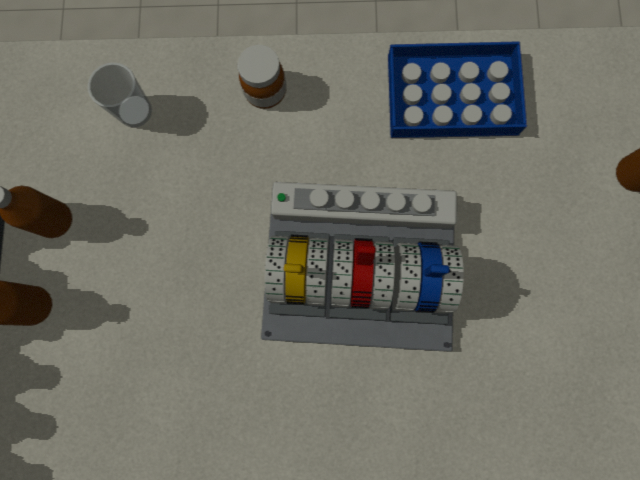

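View pics/side0.png

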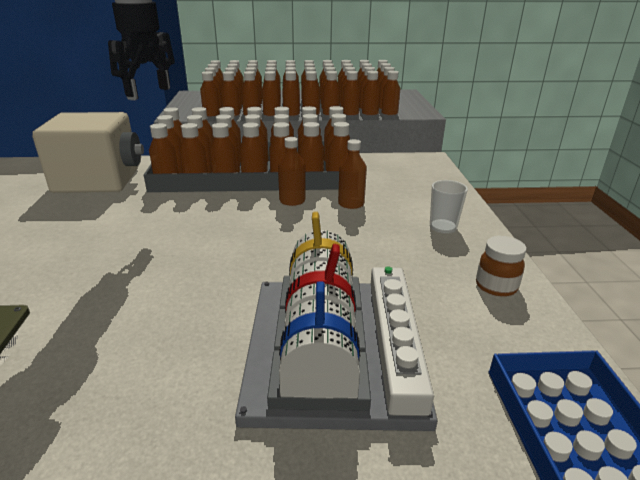

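The top view shows yellow (296,270), red (364,270) and blue (431,275) wheels from +y to −y, with +x up. The red tab leans away, and blue is near upright. Next I'll get the geometry from depth.

```bash
cat > h.py <<'E'
import numpy as np,cv2
from scipy.optimize import least_squares
H={'yellow':(18,32),'red':(0,6),'blue':(105,125)}
def cloud(p,d,c):
    K=c['intrinsics'];v,u=np.mgrid[:480,:640]
    P=np.stack([(u-K[0,2])/K[0,0]*d,-(v-K[1,2])/K[1,1]*d,-d],-1)
    W=P@np.array(c['attitude']).T+c['xyz']
    hsv=cv2.cvtColor(p,cv2.COLOR_RGB2HSV);out={}
    for n,(a,b) in H.items():
        m=cv2.inRange(hsv,(a,150,40),(b,255,255))
        if n=='red': m|=cv2.inRange(hsv,(174,150,40),(179,255,255))
        m=(m>0)&(d>0)&(W[...,2]>90)&(abs(W[...,0]-500)<150)&(abs(W[...,1])<220)&(W[...,2]<190)
        out[n]=W[m]
    return out
def measure(clouds):
    """clouds: list of dicts; joint fit of row line, yaw and wheel rims (radius 46, height 80)"""
    C={n:np.vstack([c[n] for c in clouds]) for n in H}
    names=sorted(H,key=lambda n:np.median(C[n][:,1]))
    rim={n:C[n][C[n][:,2]<124] for n in H}
    def loc(x,n):
        c,s=np.cos(x[2]),np.sin(x[2]);k=names.index(n)-1
        q=C[n]-[x[0],x[1],80+x[3]]
        return np.c_[q[:,0]*c+q[:,1]*s,-q[:,0]*s+q[:,1]*c-86*k,q[:,2]]
    def f(x):
        r=[]
        for n in H:
            l=loc(x,n);R=np.hypot(l[:,0],l[:,2]);m=C[n][:,2]<124
            r+=[np.clip(R-46,-8,8)[m],np.clip(l[:,1],-15,15)*.5]
        return np.concatenate(r)
    x=least_squares(f,[np.median(np.vstack(list(rim.values()))[:,0]),np.median(C[names[1]][:,1]),0,0],loss='soft_l1').x
    ang={}
    for n in H:
        l=loc(x,n);R=np.hypot(l[:,0],l[:,2]);t=l[(R>60)&(R<95)]
        ang[n]=(np.arctan2(t[:,0],t[:,2]).mean(),np.degrees(np.ptp(np.arctan2(t[:,0],t[:,2]))),len(t),R.max(),np.median(abs(R[R<52]-46)))
    return names,x,ang
E
cat > m0.py <<'E'
from h import *
a={n:dict(np.load(n+'0.npz')) for n in('top','side')}
cl={n:cloud(a[n]['p'],a[n]['d'],a[n]) for n in a}
np.set_printoptions(suppress=True,precision=3)
for s in (['top'],['side'],['top','side']):
    nm,x,an=measure([cl[k] for k in s]);print(s,nm,x)
    for n in nm: print(n,np.array(an[n]))
E
python3 m0.py
```

```text
['top'] ['blue', 'red', 'yellow'] [548.079  -4.156  -0.066   0.206]
blue [ -0.022   8.144 207.     93.704   0.707]
red [  0.169   8.501 271.     92.951   0.715]
yellow [ -0.107   7.69  164.     92.602   0.684]
['side'] ['blue', 'red', 'yellow'] [546.904 -12.819  -0.068  -0.779]
blue [ -0.002   8.279 235.     92.284   0.595]
red [  0.193   8.559 223.     91.924   0.564]
yellow [ -0.097   8.403 158.     91.699   0.493]
['top', 'side'] ['blue', 'red', 'yellow'] [547.504  -7.658  -0.068  -0.301]
blue [ -0.01    7.969 441.     94.195   0.646]
red [  0.18    9.228 499.     93.512   0.682]
yellow [ -0.103   8.497 321.     93.09    0.743]
```

```bash
cat > act.py <<'E'
from h import *
from workcell import bot,effector,kinematics,monitor,cams,order
YAW=-0.067; O=np.array([547.5,-4.7,80.])
mx=np.array([np.cos(YAW),np.sin(YAW),0]);my=np.array([-mx[1],mx[0],0])
R=np.c_[-mx,my,[0,0,-1.]]
def W(k,x,z): return O+mx*x+my*86*k+[0,0,z]
def line(k,x,z,v=150): bot.servo_line(W(k,x,z),R,velocity=v)
def look(tag=None):
    for n in('top','side'):
        p,d=cams.read_camera(n)
        if tag: cv2.imwrite(f'pics/{n}{tag}.png',p[:,:,::-1])
        nm,x,an=measure([cloud(p,d,cams.camera_params(n))])
        print(n,x.round(2),{q:(round(an[q][0],3),an[q][2]) for q in nm})
E
python3 - <<'E'
from act import *
effector.grip(0)
s=monitor.state()
bot.servo_line(s['tcp_pos']+[0,0,80],velocity=150)
bot.move_pose(W(-1,-50,180),R)
line(-1,-45,54)
s=monitor.state();print(s['t'],s['ft_force'],s['tcp_pos'],W(-1,-45,54),s['width'])
line(-1,-3,54,50)
s=monitor.state();print(s['t'],s['ft_force'],s['tcp_pos'])
look('1')
E
```

```text
4.7333 [0.29277244 0.56852325 0.56138876] [497.54485157 -87.48593956 134.73971559] [496.84327469 -87.49430041 134.        ] -0.12390772456471116
5.725 [0.5169936  0.39155477 0.00677774] [538.99745675 -90.27689842 133.97697668]
top [ 5.4804e+02 -4.3000e+00 -7.0000e-02  2.3000e-01] {'blue': (np.float64(-0.185), 4), 'red': (np.float64(0.171), 270), 'yellow': (np.float64(-0.108), 164)}h.py:34: RuntimeWarning: Mean of empty slice.
  ang[n]=(np.arctan2(t[:,0],t[:,2]).mean(),np.degrees(np.ptp(np.arctan2(t[:,0],t[:,2]))),len(t),R.max(),np.median(abs(R[R<52]-46)))
  ret = ret.dtype.type(ret / rcount)
Traceback (most recent call last):
  File "act.py", line 12, in look
    nm,x,an=measure([cloud(p,d,cams.camera_params(n))])
            ~~~~~~~^^^^^^^^^^^^^^^^^^^^^^^^^^^^^^^^^^^^
  File "h.py", line 34, in measure
    ang[n]=(np.arctan2(t[:,0],t[:,2]).mean(),np.degrees(np.ptp(np.arctan2(t[:,0],t[:,2]))),len(t),R.max(),np.median(abs(R[R<52]-46)))
                                                        ~~~~~~^^^^^^^^^^^^^^^^^^^^^^^^^^^
ValueError: zero-size array to reduction operation maximum which has no identity
```

The gripper hides the blue tab, so I'll back off, lift and measure again.

```bash
python3 - <<'E'
from act import *
line(-1,-30,54);line(-1,-60,150)
bot.servo_line(W(-1,-200,180),R,velocity=250)
look('2');print(monitor.state()['t'])
E
```

```text
top [ 5.4807e+02 -4.0100e+00 -7.0000e-02  1.8000e-01] {'blue': (np.float64(0.191), 294), 'red': (np.float64(0.17), 267), 'yellow': (np.float64(-0.106), 165)}
side [ 5.4691e+02 -1.2550e+01 -7.0000e-02 -8.1000e-01] {'blue': (np.float64(0.211), 310), 'red': (np.float64(0.193), 223), 'yellow': (np.float64(-0.097), 154)}
7.8
```

View pics/side2.png

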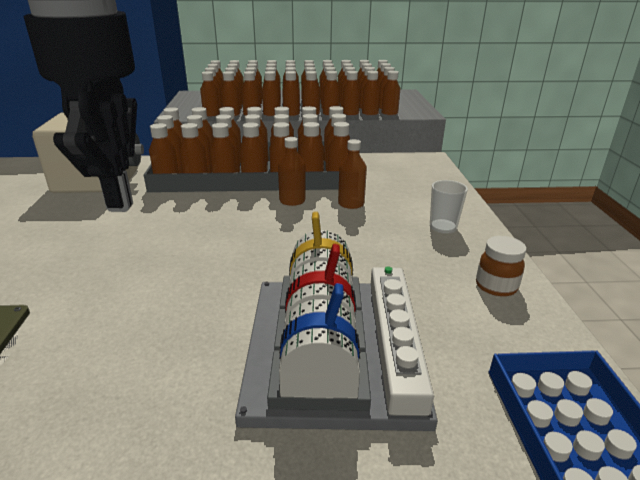

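The blue tab (338,300 in the side view) moved to 0.20 with nothing else disturbed. That puts the fingertip's half width at about 8.8 mm, so the target tool x is ±7.6 mm.

```bash
python3 - <<'E'
from act import *
line(-1,-60,150,250);line(-1,-30,54);line(-1,7.6,54,50);bot.dwell(.2)
line(-1,-30,54);line(-1,-30,150)
line(0,50,150);line(0,50,54)
s=monitor.state();print(s['t'],s['ft_force'])
line(0,-7.6,54,50);bot.dwell(.2)
line(0,30,54);line(0,40,150)
bot.servo_line(W(0,-200,180),R,velocity=250)
look('3');s=monitor.state();print(s['t'],s['ft_force'])
E
```

```text
13.3583 [ 0.51753282  0.33207078 -0.82794119]
top [ 5.481e+02 -4.170e+00 -7.000e-02  1.400e-01] {'blue': (np.float64(0.358), 348), 'red': (np.float64(-0.367), 259), 'yellow': (np.float64(-0.108), 165)}
side [ 5.4698e+02 -1.2070e+01 -7.0000e-02 -8.6000e-01] {'blue': (np.float64(0.374), 353), 'red': (np.float64(-0.376), 259), 'yellow': (np.float64(-0.098), 156)}
17.2667 [0.50194353 0.25842337 0.38680849]
```

View pics/top3.png

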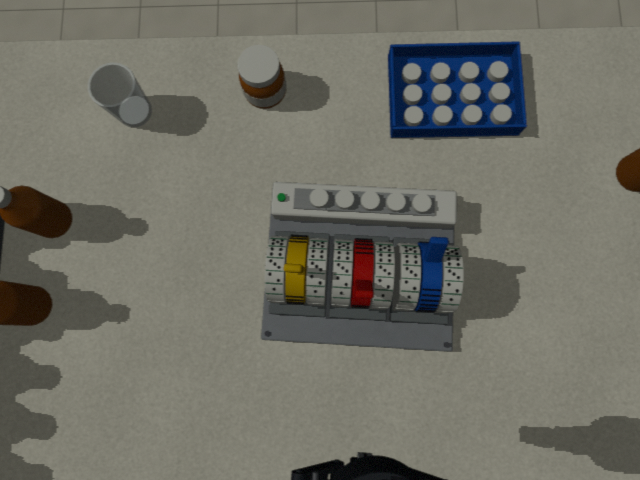

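The blue tab (437,245) now leans away and red leans towards the robot. Yellow (293,268) hasn't moved, and the arm is clear at the bottom edge of the picture.

```bash
python3 -c "
from workcell import order
print(order.finish_job())"
```

```text
the job is handed in; nothing more can be done
None
```

I handed the job in with blue at about 0.37 rad (number 4) and red at about −0.37 rad (number 2), both within tolerance by the last camera check; yellow hadn't moved and the arm was clear at about 17 s, but the hand-in returned no verdict.

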